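# Clear board break-offs from a fixture plate

## Task

Pull the locating pin out of the fixture plate and hang it in the notch in the plate's front edge, so that the plate is free to be wiped. Then take the scraper block and wipe all four loose break-off strips from under the lamp bar along the plate, off its end and into the black tray, without touching the strips with the fingers. Finally put the scraper back down on the green bench, beside the plate and not in the tray, and leave the other things on the bench where they are.

Things in the scene. Friction and masses are not known exactly. Their poses are not given: they have to be found in the camera images.
- fixture: Fixed fixture: bare aluminium plate 230 (x) by 300 (y) by 20 mm on two legs, top 60 mm above the bench. Origin on the bench under its centre; x to the far side, y along its length. A white lamp bar hangs over its centre line: a vertical gripper does not fit under it, one tilted 35 to 45 degrees (fingers down and to +x) does. Tray at one end (+y or -y), scraper at the other
- lamp_bar (a point): Centre of the underside of the lamp bar, 185 mm above the plate's top. The bar is 40 mm (x) by 260 mm (y), 30 mm high; arms at y = +-115 mm lead from it to two 20 mm square uprights that stand on the plate at x = +102, y = +-115 mm. Axes as the fixture
- bore (a point): Mouth of the plate's upright bore, at the plate's top face, 17 mm wide, where the pin starts; 36 mm to the front (-x) of the lamp bar's centre line. Axes as the fixture
- notch (a point): Parking place in the open notch in the plate's front (-x) edge, at the plate's top. The notch is 22 mm wide in y, goes through the whole plate, and runs from the front edge (29 mm to -x of this point) to its blind end (11 mm to +x). The pin's shank hangs in it, the collar resting on the plate. Axes as the fixture
- pin: Loose steel locating pin, 92 mm long, upright. Origin on its axis at the underside of its collar, z up. Below: shank 14 mm in diameter, 40 mm long. Above: collar 34 mm in diameter, 6 mm high, then a round handle 24 mm in diameter from 6 to 52 mm. At the start the shank is in the bore, the collar on the plate
- scraper: Loose grey plastic scraper block with black rubber foot, standing on the bench at the end of the plate away from the tray. Origin at the centre of its underside; x along its blade, z up. Block 120 (x) by 32 (y) by 30 mm high; on it, centred, a grip rib 70 mm (x) by 22 mm (y), from 30 to 75 mm high, pinched across y
- tray: Fixed black open tray, 200 mm (x) by 180 mm (y), 36 mm high, walls and floor 4 mm; one side tucked about 20 mm under the plate's end, so that what comes off that end drops into it. Origin at the centre of its underside
- chip0: Loose break-off strip of bare amber-brown circuit board, 60 mm (x) by 16 mm (y) by 6 mm, lying flat on the plate under the lamp bar, roughly across the plate. Origin at the centre of its underside; z is up at the start
- chip1: Loose break-off strip of bare amber-brown circuit board, 60 mm (x) by 16 mm (y) by 6 mm, lying flat on the plate under the lamp bar, roughly across the plate. Origin at the centre of its underside; z is up at the start
- chip2: Loose break-off strip of bare amber-brown circuit board, 60 mm (x) by 16 mm (y) by 6 mm, lying flat on the plate under the lamp bar, roughly across the plate. Origin at the centre of its underside; z is up at the start
- chip3: Loose break-off strip of bare amber-brown circuit board, 60 mm (x) by 16 mm (y) by 6 mm, lying flat on the plate under the lamp bar, roughly across the plate. Origin at the centre of its underside; z is up at the start
- multimeter: Bystander: red hand-held meter, 190 by 90 by 40 mm, lying on the bench. Origin at the centre of its underside
- carton: Bystander: cardboard box, 60 by 120 by 50 mm. Origin at the centre of its underside
- bottle: Bystander: white bottle, 60 mm in diameter, 150 mm high, standing. Origin at the centre of its underside
Things that resemble listed ones, but are neither listed nor needed, are in the scene too. Of the things like the scraper, leave any that is blue; of the rest the smaller one is meant.

How it is judged:
By the outcome, as a careful person would: the job done as asked, in the order asked, and still so for the second after the job is handed in, with the robot touching nothing.
It also fails if it takes over 58 s, if anything falls off the work surface, if the arm or the gripper's body presses on something with over 40 N, if the wrist force passes 120 N, or if a joint passes its speed limit or range.

## Robot

A 6-joint arm with a two-finger parallel gripper is mounted at the origin on the work surface. World frame = base frame: x ahead of the robot, y to its left, z up, the work surface at z = 0. Lengths are in mm, angles in rad, forces in N, time in s.
With the tool pointing down it reaches from about 275 to 750 mm from the base axis. Payload 10.2 kg.
Tool frame: the origin (TCP) lies midway between the tips of the shut fingers; the grasp point (between the pads) lies 19 mm behind it; z points along the fingers, y is the line along which they close (so a half turn about z gives the same grasp; the last joint's range is limited). The gripper opens to 85 mm and grips with 20 to 120 N. Pads are 22 mm wide; open, the fingers measure 114 mm over their backs; the gripper's body (76 mm by 85 mm) begins 54 mm behind the grasp point. The pads swing forward as they close: fully open they stand 13 mm farther back than shut.
Start: joints at [-1.425, 0.313, 1.498, -0, 1.331, -0.223], TCP at [189.248, -489.71, 231.294] pointing down, gripper open.
Joint ranges: [-2.94, 2.94], [-0.97, 2.17], [0.19, 2.56], [-1.23, 4.37], [0.02, 3.11], [-2.88, 2.88]. Speed limits (rad/s): [2.39, 2.39, 3.01, 3.14, 3.14, 3.14].

## Interface

Orientations are given as a unit quaternion [w, x, y, z].
In Python, from rig import ctrl gives the robot as it stands.
- The arm moves only by the tool arm_command, never from a script. Its argument "increments" is a list of rows, each an object with "dr": the turn, a rotation vector about the tool's x, y, z in units of pi/4 rad (1.0 is pi/4 rad), a list of three; "offset": the shift along the tool's x, y, z in units of 120 mm (1.0 is 120 mm), a list of three; "hand": the opening, from -1 (shut) to 1 (fully open). A call has 1 to 8 rows; each row shifts and turns the commanded pose from where the row before left it, along the tool's axes as they then stand; what a row does not reach is not made up. A row lasts 1/10 s, in which the tool goes at most 50 mm and 8.59 degrees, less where a joint would pass 70% of its speed; a pose out of reach is approached as far as the arm can. A call with a number of a shift or a turn outside -1 to 1 is refused whole. A call with a gripper value outside its range is refused whole. The fingers move at their own pace and stop on an object; "grip_force" is the grip in N (left out, the last holds). Time passes only in rows, so rows that do not move let the fingers close. It gives the time, the measured TCP pose, the force, the opening and the grip force at its end, in the units of the state.
- ctrl.sense(): the state, without advancing time (a new reading comes with each control period).
- ctrl.capture(name): name is "scene" or "top"; returns the picture (400x640x3 uint8, red, green, blue); there is no depth.
- ctrl.camera_info(name): a dict with "K" (3x3 intrinsics, pixels), "dist" ([k1, k2, p1, p2, k3] as OpenCV has them; the pictures are not rectified), "R" (3x3) and "t" (3): a world point X has camera coordinates R X + t. Camera axes: x right, y down, z forward; pixel columns grow to the right and rows downward; lengths in mm; the calibration is good to about 2 mm. A picture is of the moment at which its call begins. camera_info takes no time and is no camera call.
- ctrl.finish_job(): hands the job in; it is judged then, once.
The state is a dict: "time_s": time; "joints": joint angles; "dq": joint speeds; "tau": joint torques, N m; "eef_pos": TCP position; "ee_rot": TCP orientation; "force": force on the tool from outside, world axes, zero at the start; "wrist_torque": the same for the moment, N m; "grip_width": opening from 0.0 (shut) to 1.0 (fully open); "grip_force": force on a finger pad.
Only numpy, scipy, OpenCV 4.12 (cv2) and the standard library are available. Lean on these libraries where they do the work, as an engineer would, in place of code of your own. Each camera call takes 0.05 s, during which the arm holds its last target. There are 200 camera calls.

## Working session

There is one attempt and no reset: what is moved stays moved. The work goes in short steps, Python scripts to look and compute and a tool call to move; the robot and the scene stay as the last step left them, time stands still between calls to the robot, and variables do not carry over. Pictures are saved under pics/ and viewed, at most 10 in all, crops included, and the job is handed in when it is done.

Besides the shell and the picture viewer there is one more tool, called after "Call:" as name([rows], argument=value, ...), one row to a line, values as JSON. arm_command: Moves the arm, as the interface text tells. Shifts and turns lie within -1 to 1; 1 stands for 120 mm of shift or pi/4 rad of turn. Its arguments: {"type":"object","properties":{"increments":{"type":"array"},"grip_force":{"type":"number"}},"required":["increments"]}

```bash
ls; mkdir -p pics; python3 - <<'E'
from rig import ctrl
import cv2,numpy as np
for n in("scene","top"):
    im=ctrl.capture(n); cv2.imwrite(f"pics/{n}0.png",im[:,:,::-1])
    c=ctrl.camera_info(n); print(n,np.round(c["K"],1).tolist(),c["dist"],np.round(c["R"],3).tolist(),np.round(c["t"]), "pos",-np.array(c["R"]).T@c["t"])
print(ctrl.sense())
E
```

```text
pics
scene [[390.6, 0.0, 325.3], [0.0, 390.6, 199.1], [0.0, 0.0, 1.0]] [-0.06040446  0.          0.          0.          0.        ] [[0.298, 0.954, -0.023], [0.593, -0.204, -0.779], [-0.748, 0.219, -0.626]] [-156. -259. 1743.] pos [1504.08654845 -286.12940167  886.64320595]
top [[410.6, 0.0, 324.8], [0.0, 410.6, 199.1], [0.0, 0.0, 1.0]] [-0.03955433  0.          0.          0.          0.        ] [[-0.007, -1.0, -0.013], [-0.999, 0.008, -0.04], [0.04, 0.013, -0.999]] [ -21.  595. 1498.] pos [ 534.41922298  -44.36183635 1520.32665107]
{'time_s': 0.1, 'joints': array([-1.42537708e+00,  3.13395849e-01,  1.49834260e+00,  4.69187949e-05,
        1.33100975e+00, -2.23412959e-01]), 'dq': array([ 1.38829485e-03, -1.48424175e-03, -2.59057100e-03,  4.79676146e-05,
        1.17160802e-03,  2.75992613e-04]), 'tau': array([ 1.69384686e-03, -4.12895823e+01, -2.60146308e+01, -2.47175503e-04,
        2.99463398e-03, -8.32423495e-06]), 'eef_pos': array([ 189.23672397, -489.46987108,  230.79835016]), 'ee_rot': array([-5.76446966e-04,  9.83044349e-01,  1.83367048e-01,  4.52933279e-05]), 'force': array([-0.04029333, -0.16462645, -0.58189989]), 'wrist_torque': array([-0.03392793, -0.07610666, -0.0113718 ]), 'grip_force': 0.0, 'grip_width': 1.0016746286514582}
```

View pics/scene0.png

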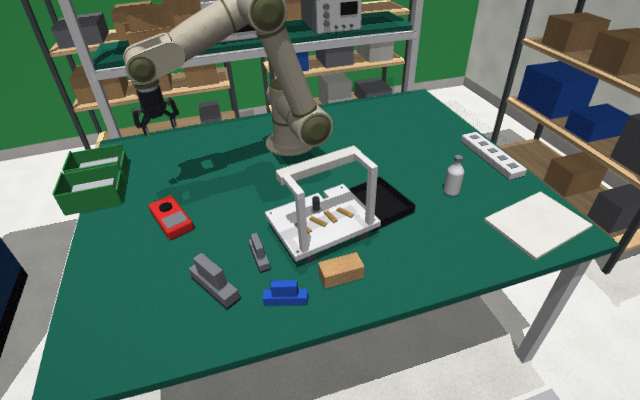

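View pics/top0.png

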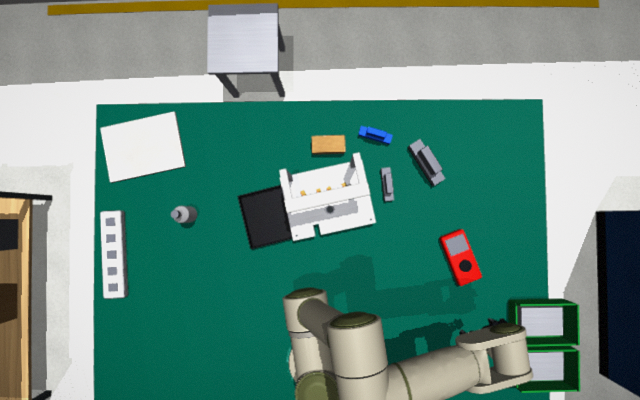

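The scene picture shows the plate at about (322,222) with its lamp frame, the dark pin at (316,203), amber strips at (310–350,212–228), the tray at the far right (385,205), and the small grey scraper at (260,252). In the top picture the pin is at (330,209), the notch at about (316,233), the tray at (265,217), the small scraper at (388,184), the larger grey decoy at (427,162) and the blue one at (375,135). I'll enlarge both views.

```bash
python3 - <<'E'
import cv2
a=cv2.imread("pics/top0.png")[140:260,230:410]
cv2.imwrite("pics/topc.png",cv2.resize(a,None,fx=4.4,fy=4.4,interpolation=cv2.INTER_CUBIC))
a=cv2.imread("pics/scene0.png")[140:280,235:420]
cv2.imwrite("pics/scenec.png",cv2.resize(a,None,fx=4.2,fy=4.2,interpolation=cv2.INTER_CUBIC))
E
```

```text
(no output)
```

View pics/topc.png

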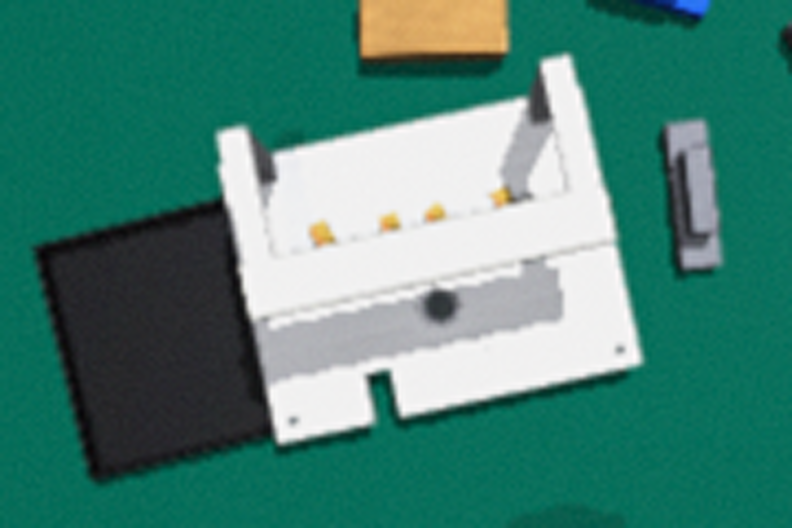

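View pics/scenec.png

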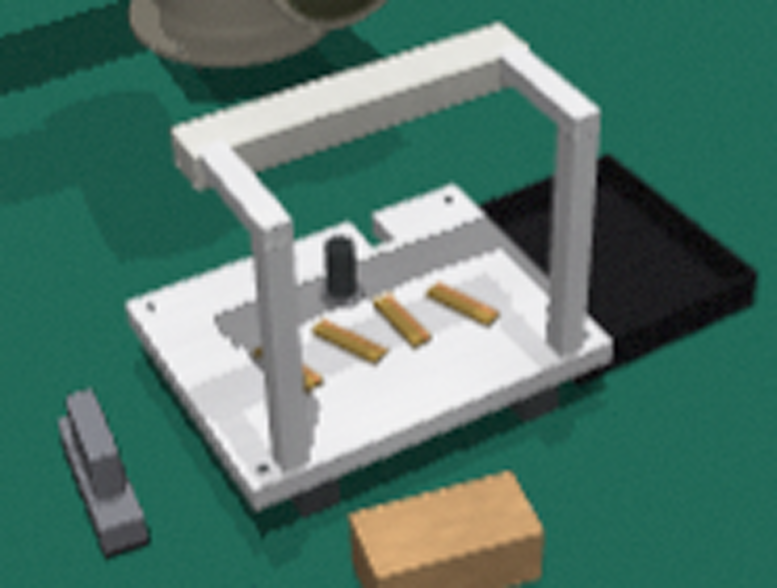

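The enlarged top view shows the plate's front corners at crop (278,446) and (640,362), the notch's blind end at (378,373), the pin at (440,305), and the scraper block spanning (664–720,120–270) with its rib top at (680–712,147–245). The enlarged scene view shows four strips at crop (285,368), (350,341), (402,320) and (463,303).

```bash
cat > cam.py <<'E'
from rig import ctrl
import cv2,numpy as np
def ray(n,uv):
    c=ctrl.camera_info(n);R=np.array(c["R"]);
    p=cv2.undistortPoints(np.array(uv,float).reshape(-1,1,2),np.array(c["K"]),np.array(c["dist"]))[:,0]
    return -R.T@np.array(c["t"]),np.c_[p,np.ones(len(p))]@R
def plane(n,uv,z):
    o,d=ray(n,uv); return o+d*((z-o[2])/d[:,2])[:,None]
def tri(uv1,uv2): # top, scene
    o1,d1=ray("top",[uv1]);o2,d2=ray("scene",[uv2]);d1,d2=d1[0],d2[0]
    s=np.linalg.lstsq(np.c_[d1,-d2],o2-o1,rcond=None)[0]
    a,b=o1+s[0]*d1,o2+s[1]*d2; return (a+b)/2,np.linalg.norm(a-b)
def proj(n,X):
    c=ctrl.camera_info(n);return cv2.projectPoints(np.array(X,float).reshape(-1,1,3),cv2.Rodrigues(np.array(c["R"]))[0],np.array(c["t"]),np.array(c["K"]),np.array(c["dist"]))[0][:,0]
tc=lambda u,v:((u+.5)/4.4-.5+230,(v+.5)/4.4-.5+140)
sc=lambda u,v:((u+.5)/4.2-.5+235,(v+.5)/4.2-.5+140)
E
python3 - <<'E'
from cam import *
np.set_printoptions(precision=1,suppress=True)
im=cv2.imread("pics/top0.png"); g=im[:,:,2].astype(float) # red channel: white vs green
# front edge: subpixel crossing per column
pts=[]
for u in list(range(296,312))+list(range(323,372)):
    col=g[200:250,u]; 
    for v in range(49,0,-1):
        if col[v-1]>120>=col[v]:
            pts.append((u,200+v-1+(col[v-1]-120)/(col[v-1]-col[v])));break
P=plane("top",pts,60); vx,vy,x0,y0=cv2.fitLine(P[:,:2].astype(np.float32),cv2.DIST_HUBER,0,.01,.01).ravel()
yaw=np.arctan2(vy,vx)-np.pi/2; yaw=(yaw+np.pi/2)%np.pi-np.pi/2
ex=np.array([np.cos(yaw),np.sin(yaw)]);ey=np.array([-ex[1],ex[0]])
print("yaw",np.degrees(yaw),"resid",np.std((P[:,:2]-[x0,y0])@ex))
C=plane("top",[tc(278,446),tc(640,362)],60)[:,:2];print("front corners",C,np.linalg.norm(C[0]-C[1]))
# depth of front edge, y centre via corner mean
xe=np.array([x0,y0])@ex; yc=((C@ey).mean()); cen=xe*ex+115*ex+yc*ey
print("centre",cen)
loc=lambda X:np.c_[(np.atleast_2d(X)[:,:2]-cen)@ex,(np.atleast_2d(X)[:,:2]-cen)@ey]
# pin
d=cv2.inRange(im,(0,0,0),(75,75,75)); d[:, :318]=0;d[:,342:]=0;d[:195]=0;d[222:]=0
m=cv2.moments(d,True);pc=(m["m10"]/m["m00"],m["m01"]/m["m00"]);print("pin px",pc,m["m00"])
X=plane("top",[pc],108);print("pin",X,loc(X))
print("pin tri",*tri(pc,sc(341,242)))
N=plane("top",[tc(378,373),tc(386,420)],60);print("notch",N,loc(N))
# scraper
r=plane("top",[tc(682,148),tc(703,147),tc(713,235),tc(692,245)],75);print("rib",r,r.mean(0),loc(r.mean(0)))
b=plane("top",[tc(664,124),tc(706,120),tc(721,266),tc(680,270)],30);print("block",b,b.mean(0),loc(b.mean(0)))
s=[sc(252,350),sc(320,387),sc(314,325),sc(385,356),sc(378,302),sc(428,341),sc(430,290),sc(497,318)]
S=plane("scene",s,65);print("chips",loc(S))
L=plane("top",[tc(245,317),tc(614,238),tc(605,192),tc(270,255)],275);print("lamp",loc(L))
T=plane("top",[tc(38,247),tc(98,480)],36);print("tray",loc(T))
# uprights / check
B=plane("scene",[sc(258,508),sc(612,352)],60);print("back corners",loc(B))
for q in((-36,0),(0,0)):pass
np.savez("fix.npz",cen=cen,ex=ex,ey=ey,yaw=yaw)
E
```

```text
yaw 11.916357 resid 0.2268076133812699
front corners [[ 445.1   89. ]
 [ 510.8 -203.6]] 299.8504786449068
centre [589.9 -33.7]
pin px (329.6, 208.96) 25.0
pin [[557.1 -42.6 108. ]] [[-33.9  -2. ]]
pin tri [557.4 -41.5 110.2] 2.33531376206959
notch [[503.4   7.9  60. ]
 [465.5   1.7  60. ]] [[ -76.    58.5]
 [-114.4   60.2]]
rib [[ 682.1 -237.7   75. ]
 [ 682.8 -254.6   75. ]
 [ 612.1 -261.6   75. ]
 [ 604.2 -244.7   75. ]] [ 645.3 -249.6   75. ] [[   9.6 -222.8]]
block [[ 706.8 -229.1   30. ]
 [ 709.8 -263.9   30. ]
 [ 588.8 -274.6   30. ]
 [ 585.8 -240.7   30. ]] [ 647.8 -252.1   30. ] [[  11.6 -225.7]]
chips [[ -4.  -92.7]
 [ 57.3 -67.5]
 [ -5.3 -39.9]
 [ 52.4 -10.6]
 [ -3.8  14.9]
 [ 54.4  25.1]
 [  4.3  56.5]
 [ 58.7  83.4]]
lamp [[ -15.8  131.5]
 [ -17.1 -128.8]
 [  15.3 -129.7]
 [  22.3  105.6]]
tray [[  85.1  312. ]
 [-113.1  303.1]]
back corners [[ 136.  -156.3]
 [ 130.2  139.4]]
```

```bash
cat > go.py <<'E'
from cam import *
from scipy.spatial.transform import Rotation as Ro
f=np.load("fix.npz");cen,ex,ey,yaw=f["cen"],f["ex"],f["ey"],float(f["yaw"])
def W(x,y):return cen+x*ex+y*ey
def loc(X):X=np.atleast_2d(X)[:,:2]-cen;return np.c_[X@ex,X@ey]
def plan(xy,zg,back=0,tilt=40,yw=None,along=19):
    """grasp point world xy, height zg -> turn (units) then offset (units, in final tool axes)"""
    s=ctrl.sense();q=s["ee_rot"];R0=Ro.from_quat([q[1],q[2],q[3],q[0]])
    y=yaw if yw is None else yw
    R1=Ro.from_euler("z",y)*Ro.from_matrix([[1,0,0],[0,-1,0],[0,0,-1]])*Ro.from_euler("y",np.radians(tilt))
    a=R1.as_matrix()[:,2];p=np.r_[xy,zg]+(along-back)*a
    print("tcp target",np.round(p,1),"turn",np.round((R0.inv()*R1).as_rotvec()/(np.pi/4),3),"offset",np.round(R1.inv().apply(p-s["eef_pos"])/120,3),"t",round(s["time_s"],2),"w",round(s["grip_width"],3),"F",np.round(s["force"],1))
E
python3 - <<'E'
from go import *
np.set_printoptions(precision=1,suppress=True)
g=cv2.imread("pics/top0.png")[:,:,2].astype(float);M=[]
for v in range(227,234):
    r=g[v,308:328];i=int(np.argmin(r));a=i
    while r[a]<120:a-=1
    b=i
    while r[b]<120:b+=1
    ua=308+a+(r[a]-120)/(r[a]-r[a+1]);ub=308+b-(r[b]-120)/(r[b]-r[b-1])
    P=loc(plane("top",[(ua,v),(ub,v)],60));M.append(P.ravel())
print(np.array(M))
print("chip far ends",loc(plane("top",[tc(320,226),tc(390,216),tc(434,208),tc(503,192)],66)))
print("pin",W(-35.5,-1.5),"notch",W(-87,59))
plan(W(-35.5,-1.5),93,back=100)
E
```

```text
[[ -83.4   68.   -87.5   49.4]
 [ -87.    68.4  -91.1   49.2]
 [ -90.6   68.5  -94.8   49.2]
 [ -94.3   68.2  -98.4   49.4]
 [ -98.    67.8 -101.9   49.8]
 [-101.6   68.  -105.6   49.7]
 [-105.1   68.2 -109.3   49.1]]
chip far ends [[ 49.8  78.8]
 [ 45.6  21.9]
 [ 44.3 -14.2]
 [ 45.  -71.3]]
pin [555.5 -42.5] notch [492.6   6.1]
tcp target [504.5 -53.2 155. ] turn [-0.1  0.9  0.2] offset [ 2.1 -3.   2.6] t 0.1 w 1.002 F [-0.  -0.2 -0.6]
```

Call:
arm_command([
  {"dr": [0,0,0.1025],"offset": [0,0,0],"hand": 1},
  {"dr": [0,0,0.1025],"offset": [0,0,0],"hand": 1},
  {"dr": [0,0.178,0],"offset": [0,0,0],"hand": 1},
  {"dr": [0,0.178,0],"offset": [0,0,0],"hand": 1},
  {"dr": [0,0.178,0],"offset": [0,0,0],"hand": 1},
  {"dr": [0,0.178,0],"offset": [0,0,0],"hand": 1},
  {"dr": [0,0.177,0],"offset": [0,0,0],"hand": 1},
  {"dr": [0,0,0],"offset": [0,0,0],"hand": 1},
], grip_force=80)

```text
time_s: 0.9
eef_pos: [187.5, -489.8, 229.4]
ee_rot: [-0.037, 0.934, 0.095, 0.342]
force: [0.5, 0.2, 0.2]
grip_width: 1.002
grip_force: 0.0
```

```bash
python3 -c "
from go import *
print(ctrl.sense()['joints'])
plan(W(-35.5,-1.5),93,back=100)"
```

```text
[-1.74411846  0.36893426  1.58917279  0.64358046  1.50535155 -0.52726021]
tcp target [504.5 -53.2 155. ] turn [-0.001 -0.004 -0.007] offset [ 2.157 -3.014  2.619] t 0.9 w 1.002 F [0.5 0.2 0.2]
```

Call:
arm_command([
  {"dr": [0,0,0],"offset": [0.135,-0.188,0.164],"hand": 1},
  {"dr": [0,0,0],"offset": [0.135,-0.188,0.164],"hand": 1},
  {"dr": [0,0,0],"offset": [0.135,-0.188,0.164],"hand": 1},
  {"dr": [0,0,0],"offset": [0.135,-0.188,0.164],"hand": 1},
  {"dr": [0,0,0],"offset": [0.135,-0.188,0.164],"hand": 1},
  {"dr": [0,0,0],"offset": [0.135,-0.188,0.164],"hand": 1},
  {"dr": [0,0,0],"offset": [0.135,-0.188,0.164],"hand": 1},
  {"dr": [0,0,0],"offset": [0.135,-0.188,0.164],"hand": 1},
])

```text
time_s: 1.7
eef_pos: [348.9, -270.4, 194.1]
ee_rot: [-0.035, 0.935, 0.098, 0.339]
force: [0.7, -0.4, -0.1]
grip_width: 1.001
grip_force: 0.0
```

Call:
arm_command([
  {"dr": [0,0,0],"offset": [0.135,-0.188,0.164],"hand": 1},
  {"dr": [0,0,0],"offset": [0.135,-0.188,0.164],"hand": 1},
  {"dr": [0,0,0],"offset": [0.135,-0.188,0.164],"hand": 1},
  {"dr": [0,0,0],"offset": [0.135,-0.188,0.164],"hand": 1},
  {"dr": [0,0,0],"offset": [0.135,-0.188,0.164],"hand": 1},
  {"dr": [0,0,0],"offset": [0.135,-0.188,0.164],"hand": 1},
  {"dr": [0,0,0],"offset": [0.135,-0.188,0.164],"hand": 1},
  {"dr": [0,0,0],"offset": [0,0,0],"hand": 1},
])

```text
time_s: 2.5
eef_pos: [488.2, -77.1, 161.3]
ee_rot: [-0.036, 0.934, 0.101, 0.34]
force: [-0.9, 0.3, 0.1]
grip_width: 0.998
grip_force: 0.0
```

```bash
python3 -c "
from go import *
plan(W(-35.5,-1.5),93,back=100)
plan(W(-35.5,-1.5),93)"
```

```text
tcp target [504.5 -53.2 155. ] turn [-0.005  0.001  0.007] offset [ 0.1   -0.166  0.152] t 2.5 w 0.998 F [-0.9  0.3  0.1]
tcp target [567.4 -39.9  78.4] turn [-0.005  0.001  0.007] offset [ 0.1   -0.166  0.986] t 2.5 w 0.998 F [-0.9  0.3  0.1]
```

Call:
arm_command([
  {"dr": [0,0,0],"offset": [0.1,-0.166,0.152],"hand": 1},
  {"dr": [0,0,0],"offset": [0,0,0.2],"hand": 1},
  {"dr": [0,0,0],"offset": [0,0,0.2],"hand": 1},
  {"dr": [0,0,0],"offset": [0,0,0.2],"hand": 1},
  {"dr": [0,0,0],"offset": [0,0,0.15],"hand": 1},
  {"dr": [0,0,0],"offset": [0,0,0.084],"hand": 1},
  {"dr": [0,0,0],"offset": [0,0,0],"hand": 1},
])

```text
time_s: 3.2
eef_pos: [566.8, -43.8, 78.0]
ee_rot: [-0.035, 0.935, 0.098, 0.34]
force: [0.0, -0.6, 0.2]
grip_width: 0.997
grip_force: 0.0
```

```bash
python3 -c "
from go import *
plan(W(-35.5,-1.5),93)
for n in('scene','top'):
    im=ctrl.capture(n)[:,:,::-1]
    c=im[130:270,230:420] if n=='scene' else im[130:270,240:430]
    cv2.imwrite('pics/g_%s.png'%n,cv2.resize(c,None,fx=3,fy=3,interpolation=cv2.INTER_CUBIC))
cv2.imwrite('pics/g.png',np.vstack([cv2.imread('pics/g_scene.png')[:300],cv2.imread('pics/g_top.png')[120:420]]))"
```

```text
tcp target [567.4 -39.9  78.4] turn [-0.     0.001  0.001] offset [ 0.012 -0.031  0.005] t 3.2 w 0.997 F [ 0.  -0.6  0.2]
```

View pics/g.png

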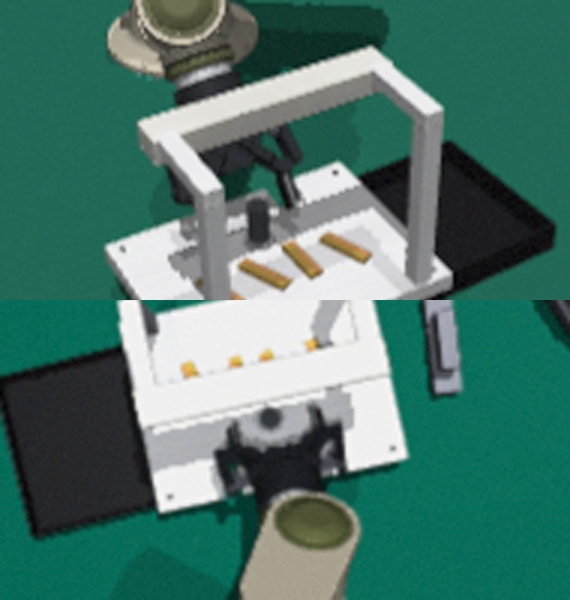

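The fingers straddle the pin: it is at crop (258,220) in the scene half and (270,418) in the top half, with a finger on each side. I'll shift 4 mm towards +y and close.

Call:
arm_command([
  {"dr": [0,0,0],"offset": [0.012,-0.031,0.005],"hand": 1},
  {"dr": [0,0,0],"offset": [0,0,0],"hand": -1},
  {"dr": [0,0,0],"offset": [0,0,0],"hand": -1},
  {"dr": [0,0,0],"offset": [0,0,0],"hand": -1},
  {"dr": [0,0,0],"offset": [0,0,0],"hand": -1},
  {"dr": [0,0,0],"offset": [0,0,0],"hand": -1},
  {"dr": [0,0,0],"offset": [0,0,0],"hand": -1},
  {"dr": [0,0,0],"offset": [0,0,0],"hand": -1},
], grip_force=80)

```text
time_s: 4.1
eef_pos: [567.4, -40.1, 79.2]
ee_rot: [-0.035, 0.935, 0.097, 0.34]
force: [-2.1, -0.2, 4.2]
grip_width: 0.26
grip_force: 78.1
```

```bash
python3 -c "
from go import *
plan(W(-35.5,-1.5),93);s=ctrl.sense();print(s['grip_force'],s['force'])
print('loc tcp',loc(s['eef_pos']))"
```

```text
tcp target [567.4 -39.9  78.4] turn [ 0.    -0.001 -0.   ] offset [-0.004 -0.001  0.005] t 4.1 w 0.26 F [-2.1 -0.2  4.2]
78.09353113174438 [-2.14070736 -0.15043289  4.21493196]
loc tcp [[-23.32386108  -1.66772622]]
```

Call:
arm_command([
  {"dr": [0,0,0],"offset": [0.032,0,-0.038],"hand": -1},
  {"dr": [0,0,0],"offset": [0.054,0,-0.064],"hand": -1},
  {"dr": [0,0,0],"offset": [0.054,0,-0.064],"hand": -1},
  {"dr": [0,0,0],"offset": [0.054,0,-0.064],"hand": -1},
  {"dr": [0,0,0],"offset": [0.054,0,-0.064],"hand": -1},
  {"dr": [0,0,0],"offset": [0.054,0,-0.064],"hand": -1},
  {"dr": [0,0,0],"offset": [0,0,0],"hand": -1},
])

```text
time_s: 4.8
eef_pos: [567.6, -40.1, 135.8]
ee_rot: [-0.035, 0.934, 0.098, 0.341]
force: [-0.1, -0.3, -1.0]
grip_width: 0.26
grip_force: 78.3
```

```bash
python3 -c "
from go import *
plan(W(-88,58.8),93+58);plan(W(-88,58.8),93)
for n in('scene','top'):
    im=ctrl.capture(n)[:,:,::-1]
    c=im[130:270,230:420] if n=='scene' else im[130:270,240:430]
    cv2.imwrite('pics/h_%s.png'%n,cv2.resize(c,None,fx=3,fy=3,interpolation=cv2.INTER_CUBIC))
cv2.imwrite('pics/h.png',np.vstack([cv2.imread('pics/h_scene.png')[:300],cv2.imread('pics/h_top.png')[120:420]]))"
```

```text
tcp target [503.6   8.2 136.4] turn [ 0.001 -0.001  0.001] offset [-0.333 -0.504 -0.286] t 4.8 w 0.26 F [-0.1 -0.3 -1. ]
tcp target [503.6   8.2  78.4] turn [ 0.001 -0.001  0.001] offset [-0.644 -0.504  0.084] t 4.8 w 0.26 F [-0.1 -0.3 -1. ]
```

View pics/h.png

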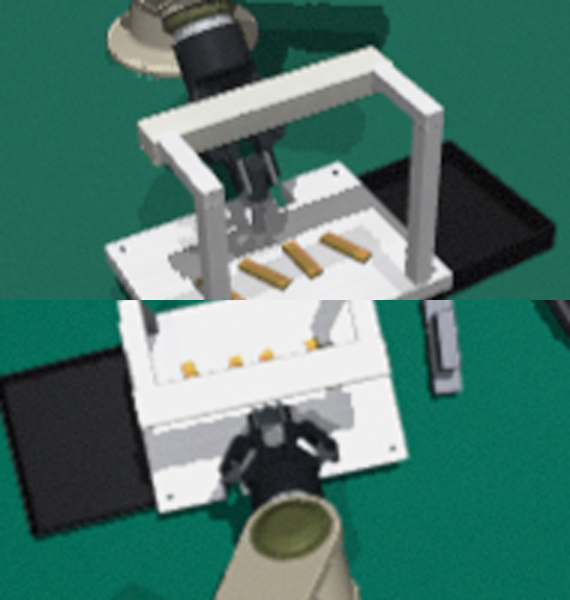

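The pin is held between the fingers, with its handle at crop (260,180), and is clear of the plate with all four strips still lying as before. Next is the notch.

Call:
arm_command([
  {"dr": [0,0,0],"offset": [-0.067,-0.101,-0.057],"hand": -1},
  {"dr": [0,0,0],"offset": [-0.067,-0.101,-0.057],"hand": -1},
  {"dr": [0,0,0],"offset": [-0.067,-0.101,-0.057],"hand": -1},
  {"dr": [0,0,0],"offset": [-0.067,-0.101,-0.057],"hand": -1},
  {"dr": [0,0,0],"offset": [-0.065,-0.1,-0.058],"hand": -1},
  {"dr": [0,0,0],"offset": [0,0,0],"hand": -1},
  {"dr": [0,0,0],"offset": [0,0,0],"hand": -1},
])

```text
time_s: 5.6
eef_pos: [503.6, 8.1, 135.5]
ee_rot: [-0.035, 0.935, 0.097, 0.34]
force: [0.3, -0.3, -1.0]
grip_width: 0.254
grip_force: 78.4
```

```bash
python3 -c "
from go import *
plan(W(-88,58.8),93+58);plan(W(-88,58.8),93)
im=ctrl.capture('scene')[:,:,::-1]
cv2.imwrite('pics/n1.png',cv2.resize(im[150:250,280:380],None,fx=5,fy=5,interpolation=cv2.INTER_CUBIC))"
```

```text
tcp target [503.6   8.2 136.4] turn [ 0.  0. -0.] offset [ 0.005 -0.001 -0.006] t 5.6 w 0.254 F [ 0.3 -0.3 -1. ]
tcp target [503.6   8.2  78.4] turn [ 0.  0. -0.] offset [-0.305 -0.001  0.364] t 5.6 w 0.254 F [ 0.3 -0.3 -1. ]
```

View pics/n1.png

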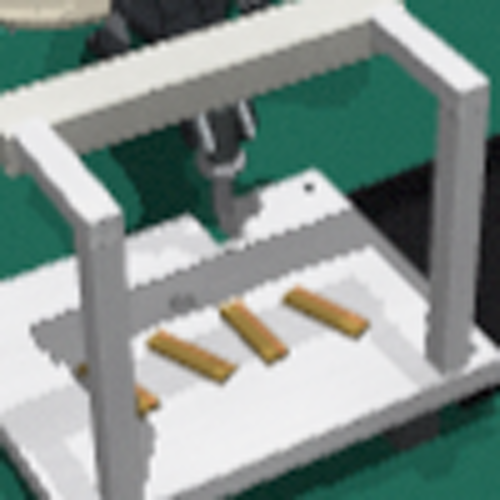

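The pin hangs upright with its collar at crop (222,165) and its shank running down to (230,215), over the notch by the white edge at (215,235). I'll lower it slowly.

Call:
arm_command([
  {"dr": [0,0,0],"offset": [-0.0536,0,0.0638],"hand": -1},
  {"dr": [0,0,0],"offset": [-0.0268,0,0.0319],"hand": -1},
  {"dr": [0,0,0],"offset": [-0.0268,0,0.0319],"hand": -1},
  {"dr": [0,0,0],"offset": [0,0,0],"hand": -1},
])

```text
time_s: 6.05
eef_pos: [503.6, 7.9, 115.0]
ee_rot: [-0.036, 0.935, 0.097, 0.34]
force: [0.3, -0.3, -1.4]
grip_width: 0.255
grip_force: 78.4
```

Call:
arm_command([
  {"dr": [0,0,0],"offset": [-0.0268,0,0.0319],"hand": -1},
  {"dr": [0,0,0],"offset": [0,0,0],"hand": -1},
])

```text
time_s: 6.25
eef_pos: [503.6, 8.0, 110.5]
ee_rot: [-0.036, 0.935, 0.097, 0.34]
force: [-0.7, -0.6, -1.5]
grip_width: 0.258
grip_force: 78.4
```

Call:
arm_command([
  {"dr": [0,0,0],"offset": [-0.0536,0,0.0638],"hand": -1},
  {"dr": [0,0,0],"offset": [0,0,0],"hand": -1},
])

```text
time_s: 6.45
eef_pos: [503.2, 8.3, 100.2]
ee_rot: [-0.036, 0.935, 0.097, 0.34]
force: [-0.4, 0.6, -0.5]
grip_width: 0.256
grip_force: 78.4
```

Call:
arm_command([
  {"dr": [0,0,0],"offset": [-0.0536,0,0.0638],"hand": -1},
  {"dr": [0,0,0],"offset": [-0.0375,0,0.0447],"hand": -1},
  {"dr": [0,0,0],"offset": [0,0,0],"hand": -1},
])

```text
time_s: 6.75
eef_pos: [503.3, 8.3, 83.5]
ee_rot: [-0.036, 0.935, 0.097, 0.34]
force: [0.5, -0.6, -0.6]
grip_width: 0.263
grip_force: 78.4
```

Call:
arm_command([
  {"dr": [0,0,0],"offset": [-0.016,0,0.0191],"hand": -1},
  {"dr": [0,0,0],"offset": [0,0,0],"hand": -1},
])

```text
time_s: 6.95
eef_pos: [503.5, 8.3, 81.0]
ee_rot: [-0.035, 0.935, 0.097, 0.34]
force: [-0.4, -1.0, -1.1]
grip_width: 0.254
grip_force: 78.4
```

Call:
arm_command([
  {"dr": [0,0,0],"offset": [-0.0107,0,0.0128],"hand": -1},
  {"dr": [0,0,0],"offset": [0,0,0],"hand": -1},
])

```text
time_s: 7.15
eef_pos: [503.7, 8.3, 79.2]
ee_rot: [-0.035, 0.934, 0.097, 0.341]
force: [-0.3, 0.6, 1.2]
grip_width: 0.26
grip_force: 78.8
```

Contact is beginning. One more millimetre, then release gradually and back off.

Call:
arm_command([
  {"dr": [0,0,0],"offset": [-0.005,0,0.006],"hand": -1},
  {"dr": [0,0,0],"offset": [0,0,0],"hand": -0.2},
  {"dr": [0,0,0],"offset": [0,0,0],"hand": 0.2},
  {"dr": [0,0,0],"offset": [0,0,0],"hand": 0.6},
  {"dr": [0,0,0],"offset": [0,0,0],"hand": 1},
  {"dr": [0,0,0],"offset": [0,0,0],"hand": 1},
  {"dr": [0,0,0],"offset": [0,0,0],"hand": 1},
])

```text
time_s: 7.85
eef_pos: [503.4, 8.3, 77.8]
ee_rot: [-0.036, 0.935, 0.097, 0.34]
force: [-0.5, 0.0, -0.3]
grip_width: 0.994
grip_force: 0.0
```

Call:
arm_command([
  {"dr": [0,0,0],"offset": [0,0,-0.1],"hand": 1},
  {"dr": [0,0,0],"offset": [0,0,-0.2],"hand": 1},
  {"dr": [0,0,0],"offset": [0,0,-0.25],"hand": 1},
  {"dr": [0,0,0],"offset": [0,0,-0.25],"hand": 1},
  {"dr": [0,0,0],"offset": [0,0,-0.1],"hand": 1},
  {"dr": [0,0,0],"offset": [0,0,0],"hand": 1},
])

```text
time_s: 8.45
eef_pos: [435.4, -6.5, 161.8]
ee_rot: [-0.034, 0.934, 0.097, 0.341]
force: [0.4, -0.0, -0.1]
grip_width: 1.002
grip_force: 0.0
```

```bash
python3 - <<'E'
from go import *
print(ctrl.sense()['joints'])
sy=np.radians(5.5);S=np.array([647,-251.3])
plan(S,58,back=100,yw=sy);plan(S,58,yw=sy)
a,b=[ctrl.capture(n)[:,:,::-1] for n in("scene","top")]
R=lambda c:cv2.resize(c,None,fx=3,fy=3,interpolation=cv2.INTER_CUBIC)
cv2.imwrite("pics/k.png",np.vstack([R(a[160:260,230:420]),R(b[155:255,230:420])]))
E
```

```text
[-0.57731298 -0.07100443  2.32831097  0.98484602  0.57627655  0.01709445]
tcp target [ 595.2 -256.3  120. ] turn [-0.089 -0.003  0.11 ] offset [0.639 2.2   0.99 ] t 8.45 w 1.002 F [ 0.4 -0.  -0.1]
tcp target [ 659.2 -250.1   43.4] turn [-0.089 -0.003  0.11 ] offset [0.639 2.2   1.823] t 8.45 w 1.002 F [ 0.4 -0.  -0.1]
```

View pics/k.png

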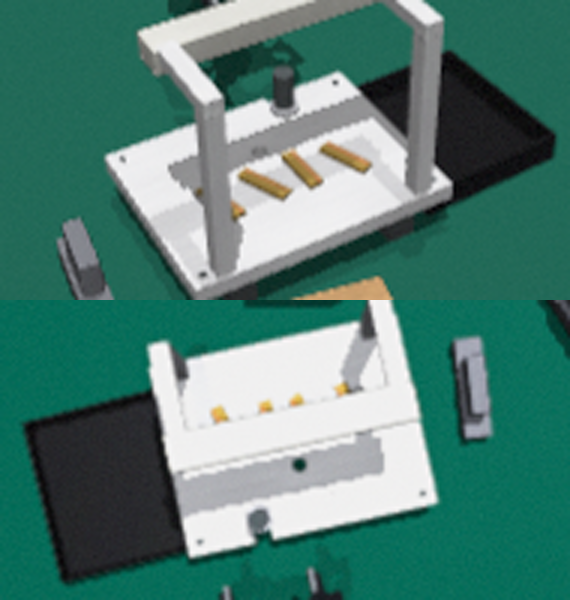

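The pin hangs upright in the notch, at crop (285,88) in the scene half and (260,518) in the top half. The bore is empty at (300,464) and the strips have not moved. Now to the scraper.

Call:
arm_command([
  {"dr": [-0.089,-0.003,0.11],"offset": [0,0,0],"hand": 1},
  {"dr": [0,0,0],"offset": [0.091,0.314,0.141],"hand": 1},
  {"dr": [0,0,0],"offset": [0.091,0.314,0.141],"hand": 1},
  {"dr": [0,0,0],"offset": [0.091,0.314,0.141],"hand": 1},
  {"dr": [0,0,0],"offset": [0.091,0.314,0.141],"hand": 1},
  {"dr": [0,0,0],"offset": [0.091,0.314,0.141],"hand": 1},
  {"dr": [0,0,0],"offset": [0.091,0.314,0.141],"hand": 1},
  {"dr": [0,0,0],"offset": [0.091,0.314,0.141],"hand": 1},
])

```text
time_s: 9.35
eef_pos: [595.9, -256.4, 115.7]
ee_rot: [-0.018, 0.939, 0.045, 0.34]
force: [0.2, 0.0, 0.6]
grip_width: 1.006
grip_force: 0.0
```

Call:
arm_command([
  {"dr": [0,0,0],"offset": [0,0,0],"hand": 1},
])

```text
time_s: 9.45
eef_pos: [596.5, -258.7, 115.3]
ee_rot: [-0.017, 0.939, 0.044, 0.34]
force: [-0.0, 1.2, 0.1]
grip_width: 1.004
grip_force: 0.0
```

```bash
python3 - <<'E'
from go import *
sy=np.radians(5.5);S=np.array([647,-251.3])
plan(S,58,back=100,yw=sy);plan(S,58,yw=sy)
# check scraper by grey mask in top view (block+rib blob)
im=ctrl.capture("top").astype(int)
m=((im.max(2)-im.min(2)<25)&(im.mean(2)>70)&(im.mean(2)<180)).astype(np.uint8)
m[:160]=0;m[210:]=0;m[:,:376]=0;m[:,:]*=1;m[:,400:]=0
n,l,st,ce=cv2.connectedComponentsWithStats(m);i=1+np.argmax(st[1:,4]);r=cv2.minAreaRect(np.argwhere(l==i)[:,::-1].astype(np.float32))
print(st[i],ce[i],r); B=plane("top",cv2.boxPoints(r),30);print(np.round(B[:,:2],1),B.mean(0))
E
```

```text
tcp target [ 595.2 -256.3  120. ] turn [-0.001  0.004 -0.004] offset [ 0.019 -0.021 -0.036] t 9.45 w 1.004 F [-0.   1.2  0.1]
tcp target [ 659.2 -250.1   43.4] turn [-0.001  0.004 -0.004] offset [ 0.019 -0.021  0.797] t 9.45 w 1.004 F [-0.   1.2  0.1]
[381 168  12  33 243] [387.47325103 183.80246914] ((387.1080322265625, 184.10293579101562), (32.476837158203125, 9.131720542907715), 83.41805267333984)
[[ 704.2 -229.8]
 [ 707.8 -262.9]
 [ 590.1 -274.7]
 [ 586.6 -241.7]] [ 647.17736188 -252.28239481   30.        ]
```

Call:
arm_command([
  {"dr": [0,0,0],"offset": [0.019,-0.013,0.147],"hand": 1},
  {"dr": [0,0,0],"offset": [0,0,0.2],"hand": 1},
  {"dr": [0,0,0],"offset": [0,0,0.2],"hand": 1},
  {"dr": [0,0,0],"offset": [0,0,0.15],"hand": 1},
  {"dr": [0,0,0],"offset": [0,0,0.1],"hand": 1},
  {"dr": [0,0,0],"offset": [0,0,0],"hand": 1},
])

```text
time_s: 10.1
eef_pos: [657.3, -246.1, 44.3]
ee_rot: [-0.019, 0.939, 0.045, 0.339]
force: [0.5, 0.4, 0.7]
grip_width: 0.999
grip_force: 0.0
```

Call:
arm_command([
  {"dr": [0,0,0],"offset": [0,0,0],"hand": -1},
  {"dr": [0,0,0],"offset": [0,0,0],"hand": -1},
  {"dr": [0,0,0],"offset": [0,0,0],"hand": -1},
  {"dr": [0,0,0],"offset": [0,0,0],"hand": -1},
  {"dr": [0,0,0],"offset": [0,0,0],"hand": -1},
  {"dr": [0,0,0],"offset": [0,0,0],"hand": -1},
  {"dr": [0,0,0],"offset": [0,0,0],"hand": -1},
], grip_force=100)

```text
time_s: 10.8
eef_pos: [657.5, -248.1, 46.7]
ee_rot: [-0.017, 0.939, 0.045, 0.341]
force: [-4.2, -1.2, 5.4]
grip_width: 0.242
grip_force: 98.0
```

```bash
python3 - <<'E'
from go import *
s=ctrl.sense();print(s["eef_pos"],s["grip_force"])
plan([647.2,-252.3],58,yw=np.radians(5.7));plan([647.2,-252.3],58+85,yw=np.radians(5.7))
E
```

```text
[ 657.49316049 -248.14460717   46.74925685] 97.98851609230042
tcp target [ 659.4 -251.1   43.4] turn [ 0.002  0.002 -0.004] offset [-0.008  0.026  0.029] t 10.8 w 0.242 F [-4.2 -1.2  5.4]
tcp target [ 659.4 -251.1  128.4] turn [ 0.002  0.002 -0.004] offset [ 0.448  0.026 -0.513] t 10.8 w 0.242 F [-4.2 -1.2  5.4]
```

Call:
arm_command([
  {"dr": [0,0,0],"offset": [0.0536,0,-0.0638],"hand": -1},
  {"dr": [0,0,0],"offset": [0.1,0,-0.119],"hand": -1},
  {"dr": [0,0,0],"offset": [0.1,0,-0.119],"hand": -1},
  {"dr": [0,0,0],"offset": [0.1,0,-0.119],"hand": -1},
  {"dr": [0,0,0],"offset": [0.1,0,-0.119],"hand": -1},
  {"dr": [0,0,0],"offset": [0,0,0],"hand": -1},
])

```text
time_s: 11.4
eef_pos: [658.2, -248.0, 132.6]
ee_rot: [-0.017, 0.939, 0.046, 0.341]
force: [-0.6, 0.1, -3.2]
grip_width: 0.245
grip_force: 97.9
```

```bash
python3 - <<'E'
from go import *
s=ctrl.sense();print(s["eef_pos"],s["force"])
for y,z in((-137,143),(-137,119)):plan(W(17,y),z)
a=ctrl.capture("scene")[:,:,::-1]
cv2.imwrite("pics/s1.png",cv2.resize(a[160:310,210:400],None,fx=3,fy=3,interpolation=cv2.INTER_CUBIC))
E
```

```text
[ 658.23241443 -247.9723719   132.61217581] [-0.63557827  0.13886442 -3.20668485]
tcp target [ 646.8 -161.7  128.4] turn [ 0.091  0.001 -0.108] offset [ 0.02  -0.723  0.062] t 11.4 w 0.245 F [-0.6  0.1 -3.2]
tcp target [ 646.8 -161.7  104.4] turn [ 0.091  0.001 -0.108] offset [-0.109 -0.723  0.215] t 11.4 w 0.245 F [-0.6  0.1 -3.2]
```

View pics/s1.png

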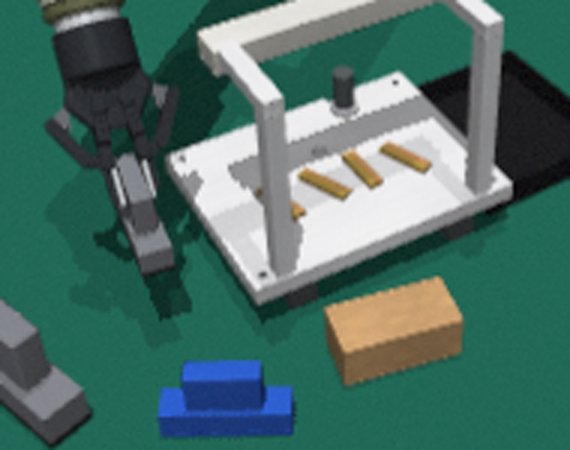

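The scraper is held level between the fingers, with its block end at crop (155,250). The strips are at (280,203), (325,184), (363,168) and (406,157), and the parked pin is at (345,88).

Call:
arm_command([
  {"dr": [0.091,0.001,-0.108],"offset": [0,0,0],"hand": -1},
  {"dr": [0,0,0],"offset": [0.005,-0.181,-0.0],"hand": -1},
  {"dr": [0,0,0],"offset": [0.005,-0.181,0],"hand": -1},
  {"dr": [0,0,0],"offset": [0.005,-0.181,0],"hand": -1},
  {"dr": [0,0,0],"offset": [0.005,-0.18,0],"hand": -1},
  {"dr": [0,0,0],"offset": [0,0,0],"hand": -1},
  {"dr": [0,0,0],"offset": [0,0,0],"hand": -1},
])

```text
time_s: 12.15
eef_pos: [641.3, -162.2, 131.2]
ee_rot: [-0.037, 0.935, 0.097, 0.339]
force: [0.5, -1.0, -2.6]
grip_width: 0.242
grip_force: 99.2
```

```bash
python3 - <<'E'
from go import *
s=ctrl.sense();print(s["eef_pos"],s["force"],s["joints"])
plan(W(16,-137),121.3)
E
```

```text
[ 641.30419715 -162.17263415  131.22059548] [ 0.52245316 -1.02365356 -2.57449689] [-0.61331215  0.48687151  1.70142341  0.8988583   0.64552985  0.09460358]
tcp target [ 645.8 -161.9  106.7] turn [-0.004  0.004 -0.003] offset [-0.103  0.005  0.18 ] t 12.15 w 0.242 F [ 0.5 -1.  -2.6]
```

Call:
arm_command([
  {"dr": [0,0,0],"offset": [-0.035,0.005,0.063],"hand": -1},
  {"dr": [0,0,0],"offset": [-0.035,0,0.063],"hand": -1},
  {"dr": [0,0,0],"offset": [0,0,0],"hand": -1},
])

```text
time_s: 12.45
eef_pos: [644.4, -162.5, 113.3]
ee_rot: [-0.037, 0.935, 0.096, 0.338]
force: [0.7, 0.7, -2.9]
grip_width: 0.245
grip_force: 99.1
```

Call:
arm_command([
  {"dr": [0,0,0],"offset": [-0.016,0,0.0191],"hand": -1},
  {"dr": [0,0,0],"offset": [0,0,0],"hand": -1},
])

```text
time_s: 12.65
eef_pos: [644.8, -162.5, 112.1]
ee_rot: [-0.037, 0.935, 0.097, 0.339]
force: [0.3, -0.7, -3.1]
grip_width: 0.242
grip_force: 99.1
```

Call:
arm_command([
  {"dr": [0,0,0],"offset": [-0.0107,0,0.0128],"hand": -1},
  {"dr": [0,0,0],"offset": [0,0,0],"hand": -1},
])

```text
time_s: 12.85
eef_pos: [644.9, -162.4, 110.5]
ee_rot: [-0.036, 0.935, 0.097, 0.339]
force: [0.1, -0.3, -3.0]
grip_width: 0.244
grip_force: 99.1
```

Call:
arm_command([
  {"dr": [0,0,0],"offset": [-0.016,0,0.0191],"hand": -1},
  {"dr": [0,0,0],"offset": [0,0,0],"hand": -1},
])

```text
time_s: 13.05
eef_pos: [644.8, -162.3, 107.2]
ee_rot: [-0.037, 0.935, 0.097, 0.339]
force: [0.5, -0.7, -3.0]
grip_width: 0.245
grip_force: 99.1
```

Call:
arm_command([
  {"dr": [0,0,0],"offset": [-0.008,0,0.0096],"hand": -1},
  {"dr": [0,0,0],"offset": [0,0,0],"hand": -1},
])

```text
time_s: 13.25
eef_pos: [645.3, -162.5, 106.8]
ee_rot: [-0.036, 0.935, 0.097, 0.34]
force: [-0.7, -0.4, 1.3]
grip_width: 0.244
grip_force: 99.9
```

Call:
arm_command([
  {"dr": [0,0,0],"offset": [-0.008,0,0.0096],"hand": -1},
  {"dr": [0,0,0],"offset": [0,0,0],"hand": -1},
])

```text
time_s: 13.45
eef_pos: [645.8, -162.7, 106.8]
ee_rot: [-0.036, 0.934, 0.097, 0.341]
force: [-7.2, 1.8, 12.1]
grip_width: 0.244
grip_force: 101.6
```

Light contact at about 12 N. Now wiping along the plate.

Call:
arm_command([
  {"dr": [0,0,0],"offset": [0,-0.05,0],"hand": -1},
  {"dr": [0,0,0],"offset": [0,-0.08,0],"hand": -1},
  {"dr": [0,0,0],"offset": [0,-0.08,0],"hand": -1},
  {"dr": [0,0,0],"offset": [0,-0.08,0],"hand": -1},
  {"dr": [0,0,0],"offset": [0,-0.08,0],"hand": -1},
  {"dr": [0,0,0],"offset": [0,-0.08,0],"hand": -1},
])

```text
time_s: 14.05
eef_pos: [635.1, -110.9, 106.8]
ee_rot: [-0.034, 0.934, 0.097, 0.341]
force: [1.6, -2.8, 6.3]
grip_width: 0.244
grip_force: 100.0
```

```bash
python3 - <<'E'
from go import *
s=ctrl.sense();print(loc(s["eef_pos"]),s["force"],s["wrist_torque"]);plan(W(16,150),121)
E
```

```text
[[ 28.33763711 -84.8780539 ]] [ 1.5833385  -2.80709785  6.26788012] [-0.61418722 -0.19726799 -0.28523558]
tcp target [586.5 118.9 106.4] turn [ 0.004 -0.003 -0.001] offset [-0.003 -1.957  0.002] t 14.05 w 0.244 F [ 1.6 -2.8  6.3]
```

Call:
arm_command([
  {"dr": [0,0,0],"offset": [0,-0.085,0],"hand": -1},
  {"dr": [0,0,0],"offset": [0,-0.085,0],"hand": -1},
  {"dr": [0,0,0],"offset": [0,-0.085,0],"hand": -1},
  {"dr": [0,0,0],"offset": [0,-0.085,0],"hand": -1},
  {"dr": [0,0,0],"offset": [0,-0.085,0],"hand": -1},
  {"dr": [0,0,0],"offset": [0,-0.085,0],"hand": -1},
  {"dr": [0,0,0],"offset": [0,-0.085,0],"hand": -1},
  {"dr": [0,0,0],"offset": [0,-0.085,0],"hand": -1},
])

```text
time_s: 14.85
eef_pos: [618.4, -30.8, 106.9]
ee_rot: [-0.035, 0.934, 0.097, 0.341]
force: [0.5, -4.1, 5.8]
grip_width: 0.245
grip_force: 100.1
```

```bash
python3 - <<'E'
from go import *
s=ctrl.sense();print(loc(s["eef_pos"]),s["force"],s["wrist_torque"]);plan(W(16,150),121)
def amber(n):
    h=cv2.cvtColor(ctrl.capture(n),cv2.COLOR_RGB2HSV);m=cv2.inRange(h,(8,110,60),(25,255,255))
    k,l,st,ce=cv2.connectedComponentsWithStats(m);r=[i for i in range(1,k) if st[i,4]>6]
    print(n,[(np.round(ce[i]),st[i,4],np.round(loc(plane(n,[ce[i]],63))[0])) for i in r if 240<ce[i][0]<420 and 150<ce[i][1]<260])
amber("scene");amber("top")
E
```

```text
[[28.48982137 -3.06474229]] [ 0.52362085 -4.13725826  5.76887229] [-0.53116245 -0.11500054 -0.28733874]
tcp target [586.5 118.9 106.4] turn [ 0.003 -0.003 -0.001] offset [-4.000e-03 -1.276e+00  1.000e-03] t 14.85 w 0.245 F [ 0.5 -4.1  5.8]
scene [(array([340., 213.]), np.int32(171), array([27., 54.]))]
top [(array([314., 191.]), np.int32(46), array([43., 38.])), (array([302., 192.]), np.int32(17), array([45., 80.]))]
```

The strips are all gathered ahead of the blade. Carrying on.

Call:
arm_command([
  {"dr": [0,0,0],"offset": [0,-0.08,0],"hand": -1},
  {"dr": [0,0,0],"offset": [0,-0.08,0],"hand": -1},
  {"dr": [0,0,0],"offset": [0,-0.08,0],"hand": -1},
  {"dr": [0,0,0],"offset": [0,-0.08,0],"hand": -1},
  {"dr": [0,0,0],"offset": [0,-0.08,0],"hand": -1},
  {"dr": [0,0,0],"offset": [0,-0.08,0],"hand": -1},
  {"dr": [0,0,0],"offset": [0,-0.08,0],"hand": -1},
  {"dr": [0,0,0],"offset": [0,-0.08,0],"hand": -1},
])

```text
time_s: 15.75
eef_pos: [602.5, 44.7, 106.8]
ee_rot: [-0.035, 0.934, 0.097, 0.341]
force: [1.0, -4.2, 4.9]
grip_width: 0.247
grip_force: 99.9
```

Call:
arm_command([
  {"dr": [0,0,0],"offset": [0,-0.08,0],"hand": -1},
  {"dr": [0,0,0],"offset": [0,-0.08,0],"hand": -1},
  {"dr": [0,0,0],"offset": [0,-0.08,0],"hand": -1},
  {"dr": [0,0,0],"offset": [0,-0.08,0],"hand": -1},
  {"dr": [0,0,0],"offset": [0,-0.08,0],"hand": -1},
  {"dr": [0,0,0],"offset": [0,-0.08,0],"hand": -1},
  {"dr": [0,0,0],"offset": [0,-0.08,0],"hand": -1},
  {"dr": [0,0,0],"offset": [0,-0.08,0],"hand": -1},
])

```text
time_s: 16.55
eef_pos: [586.5, 120.2, 106.7]
ee_rot: [-0.035, 0.934, 0.097, 0.341]
force: [0.5, -3.3, 3.5]
grip_width: 0.242
grip_force: 100.0
```

```bash
cat > amber.py <<'E'
from go import *
def amber(n):
    h=cv2.cvtColor(ctrl.capture(n),cv2.COLOR_RGB2HSV);m=cv2.inRange(h,(8,90,30),(25,255,255))
    k,l,st,ce=cv2.connectedComponentsWithStats(m);r=[i for i in range(1,k) if st[i,4]>4]
    print(n,[(np.round(ce[i]),st[i,4],np.round(loc(plane(n,[ce[i]],63))[0]),np.round(loc(plane(n,[ce[i]],8))[0])) for i in r if 240<ce[i][0]<420 and 150<ce[i][1]<260])
s=ctrl.sense();print(loc(s["eef_pos"]),s["eef_pos"],s["force"],s["joints"])
amber("scene");amber("top")
E
python3 amber.py
```

```text
[[ 28.49246961 151.28154474]] [586.52236913 120.23214185 106.74637548] [ 0.47613226 -3.29863868  3.49984983] [-0.0705367   0.37991809  1.96953242  1.01668811  0.20865175  0.35011671]
scene []
top [(array([276., 199.]), np.int32(16), array([ 44., 178.]), array([ 48., 184.]))]
```

Call:
arm_command([
  {"dr": [0,0,0],"offset": [0,-0.04,0],"hand": -1},
  {"dr": [0,0,0],"offset": [0.0536,0,-0.0638],"hand": -1},
  {"dr": [0,0,0],"offset": [0.0804,0,-0.0957],"hand": -1},
  {"dr": [0,0,0],"offset": [0,0.1,0],"hand": -1},
  {"dr": [0,0,0],"offset": [0,0.25,0],"hand": -1},
  {"dr": [0,0,0],"offset": [0,0.25,0],"hand": -1},
  {"dr": [0,0,0],"offset": [0,0.25,0],"hand": -1},
  {"dr": [0,0,0],"offset": [0,0.25,0],"hand": -1},
])

```text
time_s: 17.45
eef_pos: [611.4, -4.8, 129.5]
ee_rot: [-0.037, 0.935, 0.097, 0.339]
force: [0.5, 0.9, -3.3]
grip_width: 0.241
grip_force: 99.1
```

```bash
python3 amber.py; python3 - <<'E'
from go import *
plan(W(16,-137),147);
a,b=[ctrl.capture(n)[:,:,::-1] for n in("scene","top")]
R=lambda c:cv2.resize(c,None,fx=3,fy=3,interpolation=cv2.INTER_CUBIC)
cv2.imwrite("pics/w.png",np.vstack([R(a[160:260,240:430]),R(b[155:255,230:420])]))
E
```

```text
[[27.02946514 23.76171118]] [611.42164001  -4.84173664 129.51218592] [ 0.47338907  0.92249734 -3.25723857] [-0.3462885   0.36900909  1.89938986  0.95805742  0.42790558  0.21606189]
scene []
top [(array([280., 204.]), np.int32(164), array([ 21., 167.]), array([ 24., 173.]))]
tcp target [ 645.8 -161.9  132.4] turn [ 0.002  0.001 -0.006] offset [ 0.02   1.319 -0.012] t 17.55 w 0.242 F [-0.2  0.7 -2.8]
```

View pics/w.png

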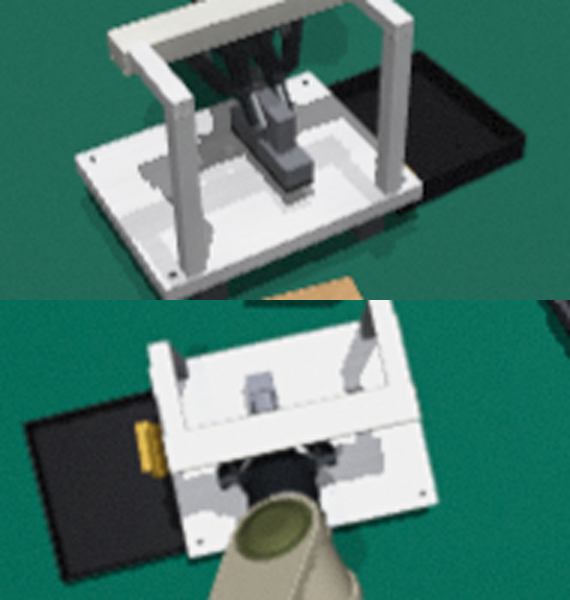

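The plate is clear, and the strips are piled in the tray at crop (150,448) in the top half. The scraper is held at (280,150) in the scene half, over the empty plate. I'll carry it back to its end of the plate.

Call:
arm_command([
  {"dr": [0,0,0],"offset": [0,0.26,0],"hand": -1},
  {"dr": [0,0,0],"offset": [0,0.26,0],"hand": -1},
  {"dr": [0,0,0],"offset": [0,0.26,0],"hand": -1},
  {"dr": [0,0,0],"offset": [0,0.26,0],"hand": -1},
  {"dr": [0,0,0],"offset": [0,0.26,0],"hand": -1},
  {"dr": [0,0,0],"offset": [0,0.26,0],"hand": -1},
  {"dr": [0,0,0],"offset": [0,0.26,0],"hand": -1},
  {"dr": [0,0,0],"offset": [0,0.26,0],"hand": -1},
])

```text
time_s: 18.45
eef_pos: [663.3, -247.7, 128.9]
ee_rot: [-0.037, 0.935, 0.098, 0.339]
force: [0.2, 0.1, -2.8]
grip_width: 0.245
grip_force: 99.5
```

Call:
arm_command([
  {"dr": [0,0,0],"offset": [0,0,0],"hand": -1},
])

```text
time_s: 18.55
eef_pos: [663.5, -250.4, 129.0]
ee_rot: [-0.036, 0.935, 0.096, 0.339]
force: [-0.6, 1.5, -3.1]
grip_width: 0.243
grip_force: 99.8
```

```bash
python3 - <<'E'
from go import *
plan(W(14,-228),61.3);s=ctrl.sense();print(s["eef_pos"],loc(s["eef_pos"]))
b=ctrl.capture("top")[:,:,::-1]
h=cv2.cvtColor(np.ascontiguousarray(b),cv2.COLOR_BGR2HSV);m=cv2.inRange(h,(8,90,30),(25,255,255))[170:240,240:320]
P=np.argwhere(m)[:,::-1]+[240,170];L=loc(plane("top",P,12));print(L.min(0),L.max(0),len(P))
cv2.imwrite("pics/tr.png",np.hstack([cv2.resize(b[180:230,255:305],None,fx=7,fy=7,interpolation=cv2.INTER_CUBIC),cv2.resize(ctrl.capture("scene")[170:220,345:395,::-1],None,fx=7,fy=7,interpolation=cv2.INTER_CUBIC)]))
E
```

```text
tcp target [ 662.6 -251.3   46.7] turn [ 0.001  0.002 -0.003] offset [-0.448  0.006  0.519] t 18.55 w 0.243 F [-0.6  1.5 -3.1]
[ 663.49879721 -250.39042639  129.01296119] [[  27.2825993  -227.24849494]]
[-13.86268328 156.06240538] [ 60.88991025 189.79619708] 163
```

View pics/tr.png

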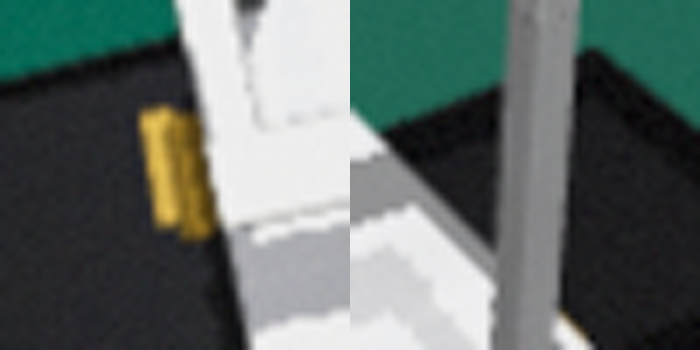

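The enlarged tray shows the strips stacked inside it, at crop (175,170), next to the plate's end and with no strip left on the plate. That was picture 11, one over the limit of 10, so I'll view no more. Lowering the scraper now.

Call:
arm_command([
  {"dr": [0,0,0],"offset": [-0.082,0.006,0.0945],"hand": -1},
  {"dr": [0,0,0],"offset": [-0.107,0,0.1245],"hand": -1},
  {"dr": [0,0,0],"offset": [-0.107,0,0.1245],"hand": -1},
  {"dr": [0,0,0],"offset": [-0.08,0,0.0925],"hand": -1},
  {"dr": [0,0,0],"offset": [-0.021,0,0.0255],"hand": -1},
  {"dr": [0,0,0],"offset": [0,0,0],"hand": -1},
  {"dr": [0,0,0],"offset": [0,0,0],"hand": -1},
])

```text
time_s: 19.35
eef_pos: [662.6, -248.4, 57.3]
ee_rot: [-0.036, 0.935, 0.097, 0.34]
force: [-0.0, -0.3, -3.4]
grip_width: 0.242
grip_force: 99.8
```

Call:
arm_command([
  {"dr": [0,0,0],"offset": [-0.016,0,0.019],"hand": -1},
  {"dr": [0,0,0],"offset": [0,0,0],"hand": -1},
])

```text
time_s: 19.55
eef_pos: [662.2, -248.8, 53.6]
ee_rot: [-0.036, 0.935, 0.097, 0.34]
force: [1.2, 0.9, -2.7]
grip_width: 0.243
grip_force: 99.8
```

Call:
arm_command([
  {"dr": [0,0,0],"offset": [-0.0268,0,0.0319],"hand": -1},
  {"dr": [0,0,0],"offset": [0,0,0],"hand": -1},
])

```text
time_s: 19.75
eef_pos: [661.9, -248.7, 47.6]
ee_rot: [-0.037, 0.935, 0.097, 0.339]
force: [-0.3, 0.1, -4.3]
grip_width: 0.242
grip_force: 99.8
```

Call:
arm_command([
  {"dr": [0,0,0],"offset": [-0.0107,0,0.0128],"hand": -1},
  {"dr": [0,0,0],"offset": [0,0,0],"hand": -1},
])

```text
time_s: 19.95
eef_pos: [662.5, -249.1, 46.8]
ee_rot: [-0.036, 0.935, 0.097, 0.34]
force: [0.5, 0.5, -0.3]
grip_width: 0.24
grip_force: 100.0
```

Contact. Now release and retreat.

Call:
arm_command([
  {"dr": [0,0,0],"offset": [-0.003,0,0.0035],"hand": -1},
  {"dr": [0,0,0],"offset": [0,0,0],"hand": -0.2},
  {"dr": [0,0,0],"offset": [0,0,0],"hand": 0.2},
  {"dr": [0,0,0],"offset": [0,0,0],"hand": 0.6},
  {"dr": [0,0,0],"offset": [0,0,0],"hand": 1},
  {"dr": [0,0,0],"offset": [0,0,0],"hand": 1},
  {"dr": [0,0,0],"offset": [0,0,0],"hand": 1},
])

```text
time_s: 20.65
eef_pos: [662.2, -248.9, 45.7]
ee_rot: [-0.036, 0.935, 0.097, 0.339]
force: [0.2, -0.1, -0.5]
grip_width: 0.999
grip_force: 0.0
```

Call:
arm_command([
  {"dr": [0,0,0],"offset": [0,0,-0.1],"hand": 1},
  {"dr": [0,0,0],"offset": [0,0,-0.25],"hand": 1},
  {"dr": [0,0,0],"offset": [0,0,-0.3],"hand": 1},
  {"dr": [0,0,0],"offset": [0,0,-0.3],"hand": 1},
  {"dr": [0,0,0],"offset": [0,0,-0.3],"hand": 1},
  {"dr": [0,0,0],"offset": [0,0,0],"hand": 1},
  {"dr": [0,0,0],"offset": [0,0,0],"hand": 1},
])

```text
time_s: 21.35
eef_pos: [567.7, -269.3, 161.6]
ee_rot: [-0.036, 0.935, 0.097, 0.34]
force: [0.4, 0.1, 0.3]
grip_width: 0.998
grip_force: 0.0
```

```bash
python3 amber.py; python3 - <<'E'
from go import *
im=ctrl.capture("top").astype(int)
m=((im.max(2)-im.min(2)<25)&(im.mean(2)>70)&(im.mean(2)<180)).astype(np.uint8)
m[:160]=0;m[210:]=0;m[:,:376]=0;m[:,405:]=0
n,l,st,ce=cv2.connectedComponentsWithStats(m);i=1+np.argmax(st[1:,4]);r=cv2.minAreaRect(np.argwhere(l==i)[:,::-1].astype(np.float32))
B=plane("top",cv2.boxPoints(r),30);print("scraper",st[i],r,np.round(B.mean(0)))
# pin upright check: dark handle in both views
t=cv2.inRange(ctrl.capture("top"),(0,0,0),(110,110,110));X=proj("top",[np.r_[W(-88,58.8),112]])[0];print(X)
u,v=np.round(X).astype(int);w=t[v-8:v+9,u-8:u+9];P=np.argwhere(w);print("pin dark px",len(P),P.mean(0)[::-1]+[u-8,v-8])
# unseen strips anywhere: amber pixels outside tray area in both views
for nme in("scene","top"):
    h=cv2.cvtColor(ctrl.capture(nme),cv2.COLOR_RGB2HSV);k,l,s,c=cv2.connectedComponentsWithStats(cv2.inRange(h,(12,130,90),(25,255,255)))
    print(nme,[(c[j].round(),s[j,4]) for j in range(1,k) if s[j,4]>8])
E
```

```text
[[ -70.3723342  -226.01581508]] [ 567.693791   -269.34844787  161.64583658] [0.43345913 0.12950388 0.26548431] [-0.87104639  0.41927492  1.71358341  0.86035562  0.84313693 -0.04660971]
scene []
top [(array([280., 204.]), np.int32(164), array([ 20., 167.]), array([ 23., 173.]))]
scraper [379 167  15  33 250] ((386.54766845703125, 182.8735809326172), (32.5296745300293, 9.369147300720215), 77.00537872314453) [ 652. -250.   30.]
[315.63816296 228.15921006]
pin dark px 55 [317.61818182 231.98181818]
scene []
top [(array([304.,   4.]), np.int32(4084)), (array([328., 144.]), np.int32(513)), (array([280., 204.]), np.int32(138))]
```

```bash
python3 -c "
from rig import ctrl
print(ctrl.finish_job())"
```

```text
the job is handed in; nothing more can be done
None
```

I handed the job in at about 22 s: the pin hangs in the notch, the plate is clear with the strips seen piled in the tray (too stacked to count all four one by one), and the scraper is back on the bench at its end of the plate; I viewed 11 pictures, one over the limit of 10.

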